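# Swipe-test a sprung touch strip

### The arm

A 6-joint arm with a two-finger parallel gripper is mounted at the origin on the work surface. World frame = base frame: x ahead of the robot, y to its left, z up, the work surface at z = 0. Lengths are in mm, angles in rad, forces in N, time in s.
With the tool pointing down it reaches from about 275 to 1000 mm from the base axis. Payload 8.4 kg.
Tool frame: the origin (TCP) lies between the finger pads; the fingertips stand 8 mm ahead of it and the grasp point (between the pads) lies 11 mm behind it (tcp_to_tips is the distance from the TCP to the fingertips, in mm); z points along the fingers, y is the line along which they close (so a half turn about z gives the same grasp; the last joint's range is limited). The gripper opens to 85 mm and grips with 20 to 120 N. Pads are 22 mm wide; open, the fingers measure 114 mm over their backs; the gripper's body (76 mm by 85 mm) begins 54 mm behind the grasp point. The pads swing forward as they close: fully open they stand 13 mm farther back than shut.
Start: joints at [-1.182, 0.353, 1.633, -0, 1.155, -0.002], TCP at [238.079, -577.881, 239.281] pointing down, gripper open.
Joint ranges: [-2.63, 2.63], [-0.92, 2.1], [0.06, 2.66], [-1.3, 4.44], [0, 2.69], [-3.02, 3.02]. Speed limits (rad/s): [2.22, 2.22, 2.79, 3.14, 3.14, 3.14].

### API

Orientations are given as [roll, pitch, yaw] about the fixed x, y, z axes, in that order (R = Rz(yaw) Ry(pitch) Rx(roll)).
In Python, from rig import * gives the robot as it stands.
- The arm moves only by the tool step_arm, never from a script. Its argument "motion" is a list of rows, each an object with "claw": the finger opening in mm, from 0 to 85.4; "delta_pos": the shift along the tool's x, y, z in mm, a list of three; "turn": the turn about the tool's z in rad. In form: [{"claw": claw, "delta_pos": [dx, dy, dz], "turn": turn}, ...]. A call has 1 to 8 rows; each row shifts and turns the commanded pose from where the row before left it, along the tool's axes as they then stand; what a row does not reach is not made up. A row lasts 1/12 s, in which the tool goes at most 41.7 mm and 7.16 degrees, less where a joint would pass 70% of its speed; a pose out of reach is approached as far as the arm can. A call is refused whole if a number of a shift passes 41.7 or a number of a turn 0.125, either way. A call with a gripper value outside its range is refused whole. The fingers move at their own pace and stop on an object; "force" is the grip in N (left out, the last holds). Time passes only in rows, so rows that do not move let the fingers close. It gives the time, the measured TCP pose, the force, the opening and the grip force at its end, in the units of the state.
- sense(): the state, without advancing time (a new reading comes with each control period).
- grab_frame(name): name is "side" or "top" or "wrist"; returns a dict with "img" (420x560x3 uint8, red, green, blue), "vertical_fov" (degrees; the focal length in pixels is half the picture's height over the tangent of half this angle, whatever the lens; pixels are square), "cx", "cy" (the principal point, pixels), "R" (3x3) and "t" (3): a world point X has camera coordinates R X + t. Camera axes: x right, y down, z forward; pixel columns grow to the right and rows downward; lengths in mm; the calibration is good to about 2 mm. A picture is of the moment at which its call begins. There is no depth.
- sign_off(): hands the job in; it is judged then, once.
The state is a dict: "clock": time; "qpos": joint angles; "qvel": joint speeds; "joint_efforts": joint torques, N m; "eef_pos": TCP position; "tcp_rot": TCP orientation; "contact_force": force on the tool from outside, world axes, zero at the start; "wrist_torque": the same for the moment, N m; "opening": opening from 0.0 (shut) to 1.0 (fully open); "grasp_force": force on a finger pad.
Only numpy, scipy, OpenCV 4.12 (cv2) and the standard library are available. Lean on these libraries where they do the work, as an engineer would, in place of code of your own. Each camera call takes 0.05 s, during which the arm holds its last target. There are 200 camera calls.

### The job

Check the touch strip on the bench: touch the fingertips down on its red end pad, swipe along the strip over the three white marks to the blue end pad, and finish with the fingertips still resting on the blue pad, holding the strip lightly pressed there. Press gently all the way, so that the strip stays slightly sunk on its springs but never reaches the bottom of its travel, and do not touch down or lift off between the two pads. Leave the loose things around it where they are.

Things in the scene. Friction and masses are not known exactly. Their poses are not given: they have to be found in the camera images.
- console: fixed aluminium base of the touch strip, 84 x 270 mm, 28 mm high including its low grey side rails and the red and blue blocks at its ends. Origin at the centre of its underside on the bench, z up. The strip runs along its y axis, the red end towards -y and the blue end towards +y; it may lie at any yaw.
- strip (a joint): how far the touch strip is pressed down, in m: 0 at rest (up), 0.012 at the bottom stop. The strip only moves straight down and stays level. It starts to sink at about 0.8 N and adds 0.4 N per mm (about 2.8 N at 5 mm, 5.6 N at the stop) and springs back up when let go. Pressed about 4 to 6 mm is ideal; it must stay more than 0.4 mm down through the swipe and less than 11 mm.
- red (a point): centre of the top face of the red end pad, the start of the swipe. The strip is a flat smooth bar 32 mm wide, 220 mm long and 10 mm thick, its top face 46 mm above the bench at rest; the red pad takes its last 41 mm. Its axes are parallel to the console's; it moves down with the strip. What counts is the point midway between the fingertips, so touch with the fingers closed together.
- tick1 (a point): first white mark, a 4 mm wide line across the black middle of the strip, at its centre on the top face, 50 mm from the red pad's centre; moves with the strip
- tick2 (a point): second white mark, in the middle of the strip, 90 mm from either pad's centre; moves with the strip
- tick3 (a point): third white mark, 50 mm from the blue pad's centre; moves with the strip
- blue (a point): centre of the top face of the blue end pad, 41 mm long, 180 mm from the centre of the red pad; the end of the swipe; moves with the strip
- relay: loose bystander: grey relay module with an orange top, 28 x 70 mm, 64 mm tall, standing 80 to 110 mm from the strip's centre line. Origin at the centre of its underside.
- socket: loose bystander: white square socket box 62 x 62 mm, 40 mm tall with its black insert, 90 to 120 mm from the strip's centre line on the other side. Origin at the centre of its underside.
- screwdriver: loose bystander: screwdriver 160 mm long lying on the bench roughly alongside the strip, 80 to 100 mm from its centre line, on the relay's side. Origin under its middle, x along it towards the tip.

How it is judged (in metres and radians):
On the way, in this order (a step that is already met when the one before it is completed fails the run):
1. fingertips pressing lightly on the red pad (y of the grasp point in the frame of red between -0.02 and 0.02 m and x of the grasp point in the frame of red between -0.014 and 0.014 m and z of the grasp point in the frame of red below 0.06 m and value of joint strip between 0.0004 and 0.0112 m and contact force between the fingers and console above 0.3 N), for 0.1 s.
2. fingertips pressing lightly at the first white mark (y of the grasp point in the frame of tick1 between -0.01 and 0.01 m and x of the grasp point in the frame of tick1 between -0.014 and 0.014 m and z of the grasp point in the frame of tick1 below 0.06 m and value of joint strip between 0.0004 and 0.0112 m and contact force between the fingers and console above 0.3 N), for 0.02 s.
3. fingertips pressing lightly at the second white mark (y of the grasp point in the frame of tick2 between -0.01 and 0.01 m and x of the grasp point in the frame of tick2 between -0.014 and 0.014 m and z of the grasp point in the frame of tick2 below 0.06 m and value of joint strip between 0.0004 and 0.0112 m and contact force between the fingers and console above 0.3 N), for 0.02 s.
4. fingertips pressing lightly at the third white mark (y of the grasp point in the frame of tick3 between -0.01 and 0.01 m and x of the grasp point in the frame of tick3 between -0.014 and 0.014 m and z of the grasp point in the frame of tick3 below 0.06 m and value of joint strip between 0.0004 and 0.0112 m and contact force between the fingers and console above 0.3 N), for 0.02 s.
5. fingertips pressing lightly on the blue pad (y of the grasp point in the frame of blue between -0.02 and 0.02 m and x of the grasp point in the frame of blue between -0.014 and 0.014 m and z of the grasp point in the frame of blue below 0.06 m and value of joint strip between 0.0004 and 0.0112 m and contact force between the fingers and console above 0.3 N), for 0.2 s.
At the end, for the whole second after the job is handed in: After passing red pad and the three marks in order, the fingertips still rest on the blue pad (midpoint within 20 mm along and 14 mm across of its centre), with the strip held 0.4 to 11.2 mm down, and the relay, socket box and screwdriver at rest within 10 mm of where they were (all of step 5 and linear speed of each of relay, socket, screwdriver below 0.02 m/s and distance of each of relay, socket, screwdriver from where it was at the start of the episode below 0.01 m); the arm keeps its last pose, push and grip.
It fails at once if the strip is pushed to the bottom of its travel (value of joint strip above 0.0115 m).
It fails at once if the strip or its base is pressed hard (over 15 N) (contact force between any of the arm, the fingers and console above 15 N).
It fails at once if fingertips lift off or touch down between the pads (within 2 cm over the black part without pressing it) (y of the grasp point in the frame of tick2 between -0.062 and 0.062 m and x of the grasp point in the frame of tick2 between -0.016 and 0.016 m and z of the grasp point in the frame of tick2 below 0.039 m and value of joint strip below 0.0003 m).
It fails at once if a loose bystander is moved or lifted (distance of any of relay, socket, screwdriver from where it was at the start of the episode above 0.01 m).
It also fails if it takes over 38 s, if anything falls off the work surface, if the arm or the gripper's body presses on something with over 40 N, if the wrist force passes 120 N, or if a joint passes its speed limit or range.

## Working session

There is one attempt and no reset: what is moved stays moved. The work goes in short steps, Python scripts to look and compute and a tool call to move; the robot and the scene stay as the last step left them, time stands still between calls to the robot, and variables do not carry over. Pictures are saved under pics/ and viewed, at most 10 in all, crops included, and the job is handed in when it is done.

Besides the shell and the picture viewer there is one more tool, called as name(argument=value, ...), one argument or row to a line, values as JSON. step_arm: Moves the arm, as the interface text tells. Its arguments: {"type":"object","properties":{"motion":{"type":"array","items":{"type":"object","properties":{"claw":{"type":"number"},"delta_pos":{"type":"array","items":{"type":"number"}},"turn":{"type":"number"}}}},"force":{"type":"number"}},"required":["motion"]}

```bash
mkdir -p pics
cat > h.py <<'E'
from rig import *
import numpy as np, cv2
def ray(f,u,v,z):
    fl=210/np.tan(np.radians(f["vertical_fov"])/2)
    R=np.array(f["R"]);t=np.array(f["t"])
    d=R.T@np.array([(u-f["cx"])/fl,(v-f["cy"])/fl,1]);o=-R.T@t
    return o+d*(z-o[2])/d[2]
def cen(f,z,lo,hi,amin=30):
    hsv=cv2.cvtColor(f["img"],cv2.COLOR_RGB2HSV)
    m=cv2.inRange(hsv,np.array(lo),np.array(hi))
    c,_=cv2.findContours(m,cv2.RETR_EXTERNAL,cv2.CHAIN_APPROX_NONE)
    out=[]
    for k in c:
        if cv2.contourArea(k)<amin: continue
        r=cv2.minAreaRect(k)
        out.append((np.round(r[0]),np.round(r[1]),ray(f,*r[0],z).round(1)))
    return out
E
python3 - <<'E'
from h import *
s=sense();print({k:s[k] for k in("clock","eef_pos","tcp_rot","contact_force","opening")})
ims=[]
f=grab_frame("top");cv2.imwrite("pics/top.png",f["img"][...,::-1])
print(f["R"],f["t"],f["vertical_fov"])
for n,lo,hi in(("red",(0,120,60),(6,255,255)),("red2",(172,120,60),(180,255,255)),("blue",(100,120,50),(130,255,255))):print(n,cen(f,46,lo,hi))
E
```

```text
{'clock': 0.0, 'eef_pos': array([ 237.90347833, -577.43773223,  238.54294673]), 'tcp_rot': array([-3.14019261e+00,  1.07454665e-05,  3.90780914e-01]), 'contact_force': array([-0.55120205, -0.23658454, -0.39128077]), 'opening': 1.0018064409365368}
[[ 1.72760042e-03 -9.99852277e-01 -1.71008466e-02]
 [-9.98089401e-01 -6.67861988e-04 -6.17826921e-02]
 [ 6.17621444e-02  1.71749095e-02 -9.97943115e-01]] [ 60.47286147 574.00166671 788.53647764] 57.84450934818278
red [(array([340., 240.]), array([11., 39.]), array([498.7, -77.2,  46. ])), (array([249., 231.]), array([28.,  6.]), array([517.1, 108.5,  46. ])), (array([265., 224.]), array([15., 20.]), array([530.2,  75.4,  46. ]))]
red2 []
blue [(array([346., 193.]), array([15., 20.]), array([593.6, -90.7,  46. ])), (array([361., 188.]), array([28.,  7.]), array([ 604.8, -120.2,   46. ])), (array([273., 151.]), array([ 5., 23.]), array([680.6,  59.9,  46. ])), (array([538., 100.]), array([103.,  43.]), array([ 785.7, -484.9,   46. ]))]
```

View pics/top.png

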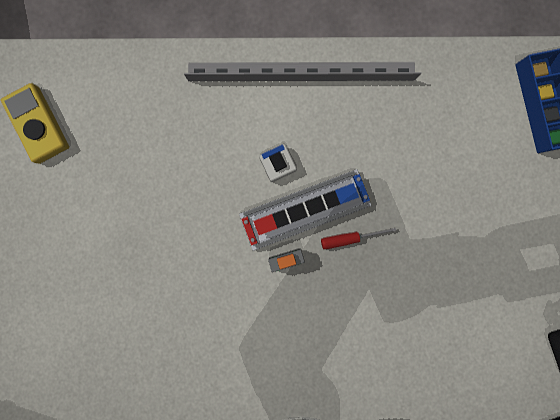

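step_arm(
  motion=[
    {"claw": 0, "delta_pos": [0, 0, 0], "turn": 0.026},
    {"claw": 0, "delta_pos": [25, -25, 0], "turn": 0},
    {"claw": 0, "delta_pos": [25, -25, 0], "turn": 0},
    {"claw": 0, "delta_pos": [25, -25, 0], "turn": 0},
    {"claw": 0, "delta_pos": [25, -25, 0], "turn": 0},
    {"claw": 0, "delta_pos": [25, -25, 0], "turn": 0},
    {"claw": 0, "delta_pos": [25, -25, 0], "turn": 0},
    {"claw": 0, "delta_pos": [25, -25, 0], "turn": 0},
  ],
  force=30,
)

```text
clock: 0.72
eef_pos: [339.2, -350.2, 238.9]
tcp_rot: [-3.141, 0.0, 0.364]
contact_force: [1.6, -0.6, 1.6]
opening: -0.001
grasp_force: 0.0
```

step_arm(
  motion=[
    {"claw": 0, "delta_pos": [25, -25, 0], "turn": 0},
    {"claw": 0, "delta_pos": [25, -25, 0], "turn": 0},
    {"claw": 0, "delta_pos": [25, -25, 0], "turn": 0},
    {"claw": 0, "delta_pos": [25, -25, 0], "turn": 0},
    {"claw": 0, "delta_pos": [25, -25, 0], "turn": 0},
    {"claw": 0, "delta_pos": [25, -25, 0], "turn": 0},
    {"claw": 0, "delta_pos": [25, -25, 0], "turn": 0},
    {"claw": 0, "delta_pos": [25, -25, 0], "turn": 0},
  ],
)

```text
clock: 1.38
eef_pos: [454.7, -92.0, 239.1]
tcp_rot: [-3.141, 0.0, 0.365]
contact_force: [0.9, 0.0, -0.2]
opening: -0.002
grasp_force: 0.0
```

step_arm(
  motion=[
    {"claw": 0, "delta_pos": [25, -25, 0], "turn": 0},
    {"claw": 0, "delta_pos": [25, -25, 0], "turn": 0},
    {"claw": 0, "delta_pos": [25, -25, 0], "turn": 0},
    {"claw": 0, "delta_pos": [20, -20, 0], "turn": 0},
    {"claw": 0, "delta_pos": [0, 0, 0], "turn": 0},
    {"claw": 0, "delta_pos": [0, 0, 0], "turn": 0},
    {"claw": 0, "delta_pos": [0, 0, 0], "turn": 0},
  ],
)

```text
clock: 1.97
eef_pos: [508.9, 28.7, 238.8]
tcp_rot: [-3.141, 0.001, 0.365]
contact_force: [-0.6, -0.5, 0.0]
opening: -0.0
grasp_force: 0.0
```

Run:
```python
from h import *
s=sense();print({k:s[k] for k in("clock","eef_pos","tcp_rot","contact_force","opening")})
f=grab_frame("wrist");cv2.imwrite("pics/w1.png",f["img"][...,::-1])
for n,lo,hi in(("red",(0,120,60),(6,255,255)),("red2",(172,120,60),(180,255,255)),("blue",(100,120,50),(130,255,255))):
  for q in cen(f,46,lo,hi,200):print(n,*q)
```

```text
{'clock': 1.9667, 'eef_pos': array([508.8500112 ,  28.67336645, 238.80922265]), 'tcp_rot': array([-3.14146335e+00,  1.36071442e-03,  3.65490049e-01]), 'contact_force': array([-0.60723791, -0.51889057,  0.04062064]), 'opening': -0.00012334919284040359}
red [372. 224.] [74. 23.] [505.8 -70.8  46. ]
red [246. 148.] [43. 32.] [532.   75.7  46. ]
red [212. 146.] [59. 15.] [522.3 106.5  46. ]
blue [437. 143.] [56. 60.] [602.2 -94.8  46. ]
```

View pics/w1.png

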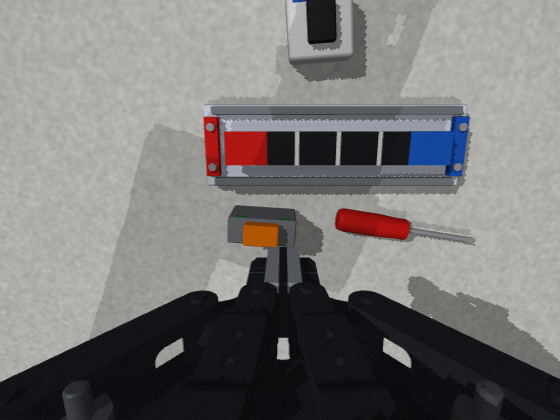

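The wrist view shows the strip level in the picture: red pad centred at (246,148), white marks near columns 297, 339 and 380, blue pad left edge at about 409. The relay sits near (262,228).

Run:
```python
from h import *
f=grab_frame("wrist")
im=f["img"][100:200,200:480]
for n,lo,hi in(("black",(0,0,0),(180,255,60)),):
  for q in cen({**f,"img":np.where((np.arange(420)[:,None,None]<200),f["img"],255).astype(np.uint8)},46,lo,hi,200):print(n,*q)
# blue pad proper: rows of blue at columns 412..445
hsv=cv2.cvtColor(f["img"],cv2.COLOR_RGB2HSV);m=cv2.inRange(hsv,(100,120,50),(130,255,255))
r=np.median([np.nonzero(m[:200,c])[0].mean() for c in range(414,445)]);print(r)
A=ray(f,246,148,46);B=ray(f,339,148,46);C=ray(f,430.5,r,46);print(A,B,C)
d=C-A;L=np.hypot(*d[:2]);print(L,np.arctan2(d[0],-d[1]))
s=sense();y=s["tcp_rot"][2];e=s["eef_pos"];R=np.array([[np.cos(y),np.sin(y)],[np.sin(y),-np.cos(y)]])
for p in(A,B,C):print((R@(p-e)[:2]).round(1))
```

```text
black [395. 148.] [27. 35.] [584.  -59.5  46. ]
black [358. 148.] [33. 37.] [571.4 -26.3  46. ]
black [317. 148.] [33. 36.] [557.1  11.   46. ]
black [280. 148.] [33. 26.] [544.4  44.4  46. ]
black [320.  22.] [43. 29.] [659.3  49.9  46. ]
147.5
[532.21784312  74.82403245  46.        ] [564.22377464  -8.97878018  46.        ] [596.12547209 -91.17454097  46.        ]
177.87555036533703 0.3674992841056952
[ 38.5 -35.4]
[38.6 54.3]
[ 39.1 142.4]
```

step_arm(
  motion=[
    {"claw": 0, "delta_pos": [19, -18, 0], "turn": 0},
    {"claw": 0, "delta_pos": [19.5, -17.5, 0], "turn": 0},
    {"claw": 0, "delta_pos": [0, 0, 25], "turn": 0},
    {"claw": 0, "delta_pos": [0, 0, 25], "turn": 0},
    {"claw": 0, "delta_pos": [0, 0, 25], "turn": 0},
    {"claw": 0, "delta_pos": [0, 0, 25], "turn": 0},
    {"claw": 0, "delta_pos": [0, 0, 25], "turn": 0},
    {"claw": 0, "delta_pos": [0, 0, 15], "turn": 0},
  ],
)

```text
clock: 2.73
eef_pos: [531.3, 74.4, 97.1]
tcp_rot: [-3.141, 0.003, 0.363]
contact_force: [-1.0, -0.2, -1.1]
opening: 0.003
grasp_force: 0.0
```

step_arm(
  motion=[
    {"claw": 0, "delta_pos": [0, 0, 15], "turn": 0},
    {"claw": 0, "delta_pos": [0, 0, 10], "turn": 0},
    {"claw": 0, "delta_pos": [0, 0, 5], "turn": 0},
    {"claw": 0, "delta_pos": [0, 0, 0], "turn": 0},
    {"claw": 0, "delta_pos": [0, 0, 0], "turn": 0},
    {"claw": 0, "delta_pos": [0, 0, 0], "turn": 0},
  ],
)

```text
clock: 3.23
eef_pos: [533.4, 75.7, 70.2]
tcp_rot: [3.141, -0.001, 0.365]
contact_force: [0.2, 0.3, 0.1]
opening: 0.0
grasp_force: 0.0
```

Run:
```python
from h import *
s=sense();print({k:s[k] for k in("clock","eef_pos","tcp_rot","contact_force","opening")})
f=grab_frame("wrist");g=grab_frame("side")["img"]
cv2.imwrite("pics/w2.png",np.vstack([cv2.resize(f["img"],(400,300)),cv2.resize(g,(400,300))])[...,::-1])
```

```text
{'clock': 3.2333, 'eef_pos': array([533.42019831,  75.67605315,  70.16256868]), 'tcp_rot': array([ 3.14127299e+00, -1.37528670e-03,  3.64522524e-01]), 'contact_force': array([0.22217221, 0.28588846, 0.10755314]), 'opening': 0.00042738767677167873}
```

View pics/w2.png

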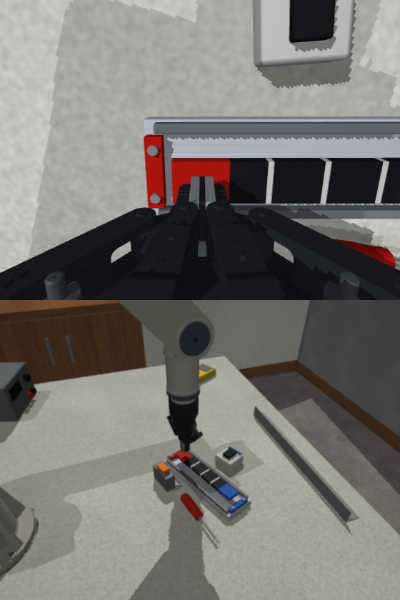

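The tips are centred over the red pad, at column 202 of its 172–230 span, about 16 mm above it. Both views look clear, so I'm descending.

step_arm(
  motion=[
    {"claw": 0, "delta_pos": [0, 0, 6], "turn": 0},
    {"claw": 0, "delta_pos": [0, 0, 5], "turn": 0},
    {"claw": 0, "delta_pos": [0, 0, 3], "turn": 0},
    {"claw": 0, "delta_pos": [0, 0, 2], "turn": 0},
    {"claw": 0, "delta_pos": [0, 0, 1.5], "turn": 0},
    {"claw": 0, "delta_pos": [0, 0, 0], "turn": 0},
    {"claw": 0, "delta_pos": [0, 0, 0], "turn": 0},
  ],
)

```text
clock: 3.92
eef_pos: [532.6, 75.8, 51.7]
tcp_rot: [-3.141, 0.001, 0.365]
contact_force: [-0.9, 0.4, 1.5]
opening: -0.005
grasp_force: 0.9
```

step_arm(
  motion=[
    {"claw": 0, "delta_pos": [0, 0, 1], "turn": 0},
    {"claw": 0, "delta_pos": [0, 0, 0.5], "turn": 0},
    {"claw": 0, "delta_pos": [0, 0, 0], "turn": 0},
    {"claw": 0, "delta_pos": [0, 0, 0], "turn": 0},
  ],
)

```text
clock: 4.25
eef_pos: [532.8, 75.8, 50.3]
tcp_rot: [-3.142, 0.0, 0.365]
contact_force: [-1.2, 0.5, 2.2]
opening: -0.002
grasp_force: 1.2
```

Run:
```python
from h import *
F=[];P=[]
for i in range(6):
  s=sense();F.append(s["contact_force"]);P.append(s["eef_pos"]);f=grab_frame("wrist")
print(np.mean(F,0),np.std(F,0),np.mean(P,0),np.std(P,0),s["clock"],s["tcp_rot"])
```

```text
[-1.2881465   0.1522894   2.43816424] [0.44924451 0.30996167 0.18989874] [532.77318782  75.77798475  50.34343432] [0.00390483 0.00752457 0.01003361] 4.5 [-3.14157420e+00 -3.43574136e-05  3.64755839e-01]
```

step_arm(
  motion=[
    {"claw": 0, "delta_pos": [0, 0, 1.2], "turn": 0},
    {"claw": 0, "delta_pos": [0, 0, 0], "turn": 0},
    {"claw": 0, "delta_pos": [0, 4, 0], "turn": 0},
    {"claw": 0, "delta_pos": [0, 6, 0], "turn": 0},
    {"claw": 0, "delta_pos": [0, 6, 0], "turn": 0},
    {"claw": 0, "delta_pos": [0, 6, 0], "turn": 0},
    {"claw": 0, "delta_pos": [0, 6, 0], "turn": 0},
    {"claw": 0, "delta_pos": [0, 6, 0], "turn": 0},
  ],
)

```text
clock: 5.22
eef_pos: [545.2, 43.3, 49.1]
tcp_rot: [3.142, -0.0, 0.364]
contact_force: [-0.9, 1.5, 3.5]
opening: -0.003
grasp_force: 1.4
```

step_arm(
  motion=[
    {"claw": 0, "delta_pos": [0, 6, 0], "turn": 0},
    {"claw": 0, "delta_pos": [0, 6, 0], "turn": 0},
    {"claw": 0, "delta_pos": [0, 6, 0], "turn": 0},
    {"claw": 0, "delta_pos": [0, 6, 0], "turn": 0},
    {"claw": 0, "delta_pos": [0, 6, 0], "turn": 0},
    {"claw": 0, "delta_pos": [0, 6, 0], "turn": 0},
    {"claw": 0, "delta_pos": [0, 6, 0], "turn": 0},
    {"claw": 0, "delta_pos": [0, 6, 0], "turn": 0},
  ],
)

```text
clock: 5.88
eef_pos: [562.2, -1.4, 49.1]
tcp_rot: [3.142, -0.0, 0.365]
contact_force: [-1.1, 1.5, 2.9]
opening: -0.004
grasp_force: 1.4
```

Run:
```python
from h import *
s=sense();print(s["clock"],s["eef_pos"],s["contact_force"])
f=grab_frame("wrist");cv2.imwrite("pics/w3.png",f["img"][...,::-1])
```

```text
5.8833 [562.24183403  -1.39594036  49.08349093] [-1.13029429  1.53112585  2.92446346]
```

View pics/w3.png

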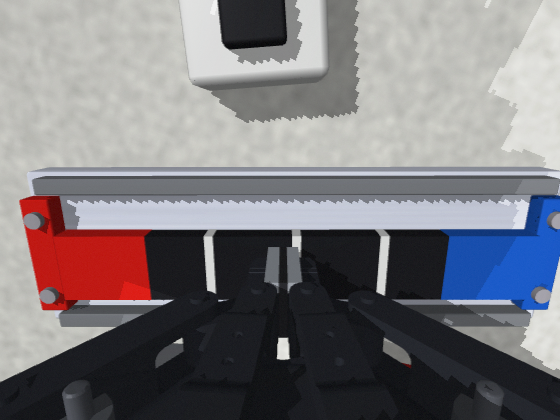

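The closed tips are at column 283, just short of the middle mark (297) and inside the strip (rows 230–300). That matches dead reckoning of 82 out of 90 mm, so I'm continuing.

step_arm(
  motion=[
    {"claw": 0, "delta_pos": [0, 6, 0], "turn": 0},
    {"claw": 0, "delta_pos": [0, 6, 0], "turn": 0},
    {"claw": 0, "delta_pos": [0, 6, 0], "turn": 0},
    {"claw": 0, "delta_pos": [0, 6, 0], "turn": 0},
    {"claw": 0, "delta_pos": [0, 6, 0], "turn": 0},
    {"claw": 0, "delta_pos": [0, 6, 0], "turn": 0},
    {"claw": 0, "delta_pos": [0, 6, 0], "turn": 0},
    {"claw": 0, "delta_pos": [0, 6, 0], "turn": 0},
  ],
)

```text
clock: 6.6
eef_pos: [579.4, -46.3, 49.1]
tcp_rot: [3.142, -0.0, 0.365]
contact_force: [0.2, 2.2, 4.0]
opening: -0.002
grasp_force: 1.4
```

step_arm(
  motion=[
    {"claw": 0, "delta_pos": [0, 6, 0], "turn": 0},
    {"claw": 0, "delta_pos": [0, 6, 0], "turn": 0},
    {"claw": 0, "delta_pos": [0, 6, 0], "turn": 0},
    {"claw": 0, "delta_pos": [0, 6, 0], "turn": 0},
    {"claw": 0, "delta_pos": [0, 6, 0], "turn": 0},
    {"claw": 0, "delta_pos": [0, 6, 0], "turn": 0},
    {"claw": 0, "delta_pos": [0, 6, 0], "turn": 0},
    {"claw": 0, "delta_pos": [0, 6, 0], "turn": 0},
  ],
)

```text
clock: 7.27
eef_pos: [596.5, -91.1, 49.1]
tcp_rot: [3.142, -0.0, 0.365]
contact_force: [-0.2, 1.4, 3.1]
opening: 0.003
grasp_force: 1.4
```

step_arm(
  motion=[
    {"claw": 0, "delta_pos": [0, 2, 0], "turn": 0},
    {"claw": 0, "delta_pos": [0, 0, 0], "turn": 0},
    {"claw": 0, "delta_pos": [0, 0, 0], "turn": 0},
    {"claw": 0, "delta_pos": [0, 0, 0], "turn": 0},
    {"claw": 0, "delta_pos": [0, 0, 0], "turn": 0},
    {"claw": 0, "delta_pos": [0, 0, 0], "turn": 0},
  ],
)

```text
clock: 7.77
eef_pos: [597.2, -92.3, 49.2]
tcp_rot: [3.141, -0.0, 0.365]
contact_force: [1.5, -2.3, 2.9]
opening: -0.0
grasp_force: 1.4
```

Run:
```python
from h import *
s=sense();print(s["clock"],s["eef_pos"],s["contact_force"])
f=grab_frame("wrist");cv2.imwrite("pics/w4.png",f["img"][...,::-1])
```

```text
7.7667 [597.15312089 -92.34233679  49.19446695] [ 1.53157038 -2.32387845  2.93907455]
```

View pics/w4.png

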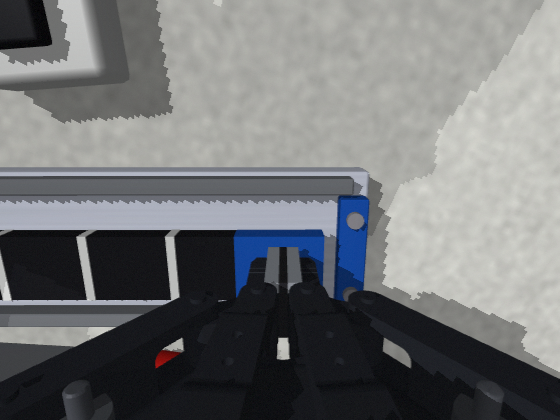

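The tips are at column 283 on the blue pad (columns 235–324), so they are centred, and the strip is pressed about 5 mm with roughly 2.9 N. I'm handing in.

```bash
python3 -c "
from rig import *
print(sign_off())"
```

```text
the job is handed in; nothing more can be done
None
```

I swiped the strip from the red pad over the three marks to the blue pad, and handed the job in at about 7.8 s with the fingertips resting centred on blue, about 5 mm down at roughly 3 N. The arm's path stayed clear of the loose parts, but I took no final measurement of their positions and the hand-in returned no verdict.

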